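# Drop a counted set of guitar knobs through the spring-gate bagging hopper

### The arm

A 7-joint arm with a two-finger parallel gripper is mounted at the origin on the work surface. World frame = base frame: x ahead of the robot, y to its left, z up, the work surface at z = 0. Lengths are in m, angles in rad, forces in N, time in s.
With the tool pointing down it reaches from about 0.35 to 0.9 m from the base axis. Payload 7.2 kg.
Tool frame: the origin (TCP) lies midway between the tips of the shut fingers; the grasp point (between the pads) lies 19 mm behind it (manip.grip_depth is the distance from the TCP to the grasp point, in m); z points along the fingers, y is the line along which they close (so a half turn about z gives the same grasp; the last joint's range is limited). The gripper opens to 85 mm and grips with 20 to 120 N. Pads are 22 mm wide; open, the fingers measure 114 mm over their backs; the gripper's body (76 mm by 85 mm) begins 54 mm behind the grasp point. The pads swing forward as they close: fully open they stand 13 mm farther back than shut.
Start: joints at [1.037, 0.411, -0.013, 1.596, 0.006, 1.134, -0.082], TCP at [0.281, -0.558, 0.192] pointing down, gripper open.
Joint ranges: [-2.95, 2.95], [-0.29, 1.99], [-1.47, 1.44], [0.14, 2.54], [-1.03, 4.17], [0.13, 1.85], [-2.86, 2.86]. Speed limits (rad/s): [2.39, 2.39, 3.01, 3.01, 3.14, 3.14, 3.14].

### API

Orientations are given as a unit quaternion [w, x, y, z].
In Python, from station import manip gives the robot as it stands. The module is installed in compiled form; this text tells all that it offers.
- The arm moves only by the tool jog_arm, never from a script. Its argument "commands" is a list of rows, each an object with "slide": the shift along the tool's x, y, z in units of 25 mm (1.0 is 25 mm), a list of three; "yaw": the turn about the tool's z in units of 5 degrees (1.0 is 5 degrees); "claw": the opening, from 0 (shut) to 1 (fully open). In form: [{"slide": [tx, ty, tz], "yaw": yaw, "claw": claw}, ...]. A call has 1 to 8 rows; each row is the pose to reach, as a shift and turn from the pose commanded when the call began, along the tool's axes at that moment; what a row does not reach only later rows make up. A row lasts 1/12 s, in which the tool goes at most 41.7 mm and 7.16 degrees, less where a joint would pass 70% of its speed; a pose out of reach is approached as far as the arm can. A call with a gripper value outside its range is refused whole. The fingers move at their own pace and stop on an object; "grip_force" is the grip in N (left out, the last holds). Time passes only in rows, so rows that repeat a pose let the fingers close. It gives the time, the measured TCP pose, the force and the opening at its end, in the units of the state.
- manip.get_state(): the state, without advancing time (a new reading comes with each control period).
- manip.capture(name): name is "scene" or "top" or "wrist"; returns a dict with "frame" (400x640x3 uint8, red, green, blue), "range_z" (400x640 float32, m along the optical axis (not along the pixel's ray), 0 where there is no reading), "fx", "fy", "cx", "cy" (pixels), "camera_from_world" (4x4, takes a point from world to camera coordinates); the wrist camera has in their place "T_tool_cam" (4x4, takes a point from camera to tool coordinates, whose origin is the TCP and whose axes are the flange's). Camera axes: x right, y up, looking along -z (the intrinsics and any distortion apply to the point x, -y, -z); pixel columns grow to the right and rows downward; lengths in m; the calibration is good to about 2 mm. A picture is of the moment at which its call begins: read the wrist's pose just before it.
- manip.job_done(): hands the job in, once; it reports no verdict.
The state is a dict: "time": time; "q": joint angles; "dq": joint speeds; "tau": joint torques, N m; "ee_pos": TCP position; "tcp_rot": TCP orientation; "contact_force": force on the tool from outside, world axes, zero at the start; "ft_torque": the same for the moment, N m; "finger_gap": finger opening in m.
Only numpy, scipy, OpenCV 4.12 (cv2) and the standard library are available. Lean on these libraries where they do the work, as an engineer would, in place of code of your own. Each camera call takes 0.05 s, during which the arm holds its last target. There are 200 camera calls.

### The job

With the gate shut, tip the hand tray of brass control knobs so that all five slide into the bagging hopper, and put the empty tray back down flat on the open bench. Then draw the hopper's red spring-return gate grip out until its pointer stands in the green band and hold it there, so that every knob drops into the carton below; finish still holding the gate open at the band. Leave the tray of black knobs, the other things on the bench and the carton where they are.

Things in the scene. Friction and masses are not known exactly. Their poses are not given: they have to be found in the camera images.
- hopper: Fixed bagging hopper: round steel funnel on a 250 x 210 x 8 mm base with four posts. Origin: on the bench below the funnel's axis; yaw varies. The gate is drawn out along its -x. Two guide rails, 14 mm wide, run along x at y = +-50 mm from x = 105 to -220 mm, tops at z = 107; spring barrels at y = +-72 mm. Funnel 176 mm across outside, rim at z = 189, throat 74 mm wide, gate blade at z = 103.
- hopper_mouth (a point): Centre of the funnel's round mouth, at rim height (189 mm above the bench); inner diameter there 170 mm. Axes as the hopper.
- gate (a joint): Blade gate under the funnel, a straight slide. 0 = shut (a spring returns it); grows in m as it is drawn out along the hopper's -x; stop at 0.100. The red pointer line on its cross-bar is in the middle of the 14 mm long green bands painted on both rails at 0.074 (funnel fully open), and within them from 0.067 to 0.081. Spring force 3.5 N shut, 8.7 N at the band, friction under 1 N.
- gate_grip (a point): Centre of the gate's red pull grip, an upright block 24 mm (hopper x) x 36 mm (y) x 36 mm high, top 16 mm above this point; moves with the gate. Shut, it lies 140 mm from the funnel's axis along the hopper's -x, 126 mm above the bench. A cross-bar (160 mm long in y, top at 122 mm) runs 35 mm behind it. Pinch it from above across its 36 mm width. Axes as the hopper.
- kitbox: Open cardboard carton 130 x 124 x 50 mm, wall 3 mm, standing loose on the hopper's base plate below the outlet. Origin: centre of its underside; axes along its sides. It is not handled.
- tray: Aluminium hand tray with the five brass knobs: pan 125 mm long (x) x 100 wide, floor 3 mm, walls 25 mm high at back and sides, converging at the front (+x) to an open spout 70 mm wide. Black stub handle at the back (-x). Origin: centre of the pan's underside, z = 0 when it stands on the bench. 0.14 to 0.24 kg. The knobs slide on it beyond 19 to 27 degrees of tilt.
- tray_grip (a point): Centre of the tray's black handle, a bar 60 mm long (tray x) x 22 mm wide (tray y) x 22 mm high, 24 mm above the tray's underside and 92 mm behind the tray's origin. Pinch it from above across its 22 mm width. Axes as the tray.
- tray_spout (a point): Middle of the spout's lip, on the pan's floor at its front edge: 65 mm ahead of the tray's origin, 3 mm above its underside. Knobs leave the tray here when this end is lowered. Axes as the tray.
- knob1_c (a point): Brass guitar control knob 1 of 5 (top-hat shape, 25 mm across the skirt, 18 mm high, 18 g), on the tray at the start. This point is its centre, half-way up.
- knob2_c (a point): Brass guitar control knob 2 of 5 (top-hat shape, 25 mm across the skirt, 18 mm high, 18 g), on the tray at the start. This point is its centre, half-way up.
- knob3_c (a point): Brass guitar control knob 3 of 5 (top-hat shape, 25 mm across the skirt, 18 mm high, 18 g), on the tray at the start. This point is its centre, half-way up.
- knob4_c (a point): Brass guitar control knob 4 of 5 (top-hat shape, 25 mm across the skirt, 18 mm high, 18 g), on the tray at the start. This point is its centre, half-way up.
- knob5_c (a point): Brass guitar control knob 5 of 5 (top-hat shape, 25 mm across the skirt, 18 mm high, 18 g), on the tray at the start. This point is its centre, half-way up.
- tray2: Bystander: an identical hand tray with three black knobs. Origin: centre of the pan's underside. It may lie on either side of the hopper, the brass tray on the other.
- driver: Bystander: screwdriver with a yellow handle, lying on the bench. Origin: middle of its underside.
- taperoll: Bystander: amber roll of packing tape lying flat, 100 mm across, 48 mm high. Origin: centre of its underside.
- tumbler: Bystander: closed steel drinking tumbler, 74 mm across, 136 mm high. Origin: centre of its underside.

How it is judged:
On the way, in this order (a step that is already met when the one before it is completed fails the run):
1. the brass tray is tipped with its spout over the hopper's mouth, gate shut (angle between tray's own z axis and vertical above 0.26 rad and horizontal distance between tray_spout and hopper_mouth below 0.1 m and height (world z) of tray_spout above 0.15 m and value of joint gate below 0.01 m), for 0.05 s.
2. all five brass knobs are inside the hopper, gate shut (horizontal distance between each of knob1_c, knob2_c, knob3_c, knob4_c, knob5_c and hopper_mouth below 0.085 m and height (world z) of knob1_c between 0.09 and 0.18 m and height (world z) of knob2_c between 0.09 and 0.18 m and height (world z) of knob3_c between 0.09 and 0.18 m and height (world z) of knob4_c between 0.09 and 0.18 m and height (world z) of knob5_c between 0.09 and 0.18 m and value of joint gate below 0.01 m), for 0.2 s.
3. the empty tray stands flat on the bench, let go, the knobs still in the shut hopper (all of step 2 and angle between tray's own z axis and vertical below 0.08 rad and height (world z) of tray between -0.008 and 0.008 m and contact force between the fingers and tray below 0.2 N and linear speed of tray below 0.02 m/s), for 0.2 s.
4. the gate's pointer is in the green band, held by the gripper (value of joint gate between 0.067 and 0.081 m and contact force between the fingers and gate above 2 N), for 0.3 s.
At the end, for the whole second after the job is handed in: The gripper alone still holds the gate, steady, its pointer in the green band (0.067 to 0.081 m out); all five brass knobs lie in the carton, upright and moved under 30 mm; the empty tray stands level on the bench (5 degrees, 8 mm), let go and at rest (all of step 4 and x of knob1_c in the frame of kitbox between -0.065 and 0.065 m and y of knob1_c in the frame of kitbox between -0.062 and 0.062 m and z of each of knob1_c, knob2_c, knob3_c, knob4_c, knob5_c in the frame of kitbox below 0.055 m and x of knob2_c in the frame of kitbox between -0.065 and 0.065 m and y of knob2_c in the frame of kitbox between -0.062 and 0.062 m and x of knob3_c in the frame of kitbox between -0.065 and 0.065 m and y of knob3_c in the frame of kitbox between -0.062 and 0.062 m and x of knob4_c in the frame of kitbox between -0.065 and 0.065 m and y of knob4_c in the frame of kitbox between -0.062 and 0.062 m and x of knob5_c in the frame of kitbox between -0.065 and 0.065 m and y of knob5_c in the frame of kitbox between -0.062 and 0.062 m and angle between each of tray, kitbox's own z axis and vertical below 0.08 rad and height (world z) of tray between -0.008 and 0.008 m and contact force between the fingers and tray below 0.2 N and linear speed of tray below 0.02 m/s and distance of kitbox from where it was at the start of the episode below 0.03 m and velocity of joint gate between -0.02 and 0.02 m/s and contact force between each of tray, kitbox and gate below 0.1 N); the arm keeps its last pose, push and grip.
It fails at once if the tray of black knobs was disturbed (moved over 25 mm, or tipped) (distance of tray2 from where it was at the start of the episode above 0.025 m or angle between tray2's own z axis and vertical above 0.2 rad).
It fails at once if the screwdriver, tape roll or tumbler was moved over 30 mm, or the tumbler tipped (distance of any of driver, taperoll, tumbler from where it was at the start of the episode above 0.03 m or angle between tumbler's own z axis and vertical above 0.3 rad).
It also fails if it takes over 72 s, if anything falls off the work surface, if the arm or the gripper's body presses on something with over 40 N, if the wrist force passes 120 N, or if a joint passes its speed limit or range.

## Working session

There is one attempt and no reset: what is moved stays moved. The work goes in short steps, Python scripts to look and compute and a tool call to move; the robot and the scene stay as the last step left them, time stands still between calls to the robot, and variables do not carry over. Pictures are saved under pics/ and viewed, on a budget of 10 in all, crops included, one or two more only if the job needs it, and the job is handed in when it is done.

Besides the shell and the picture viewer there is one more tool, called after "Call:" as name(argument=value, ...) on one line, values as JSON. jog_arm: Moves the arm, as the interface text tells. Its arguments: {"type":"object","properties":{"commands":{"type":"array","items":{"type":"object","properties":{"slide":{"type":"array","items":{"type":"number"}},"yaw":{"type":"number"},"claw":{"type":"number"}}}},"grip_force":{"type":"number"}},"required":["commands"]}

```bash
mkdir -p pics; cat > h.py <<'E'
import numpy as np,cv2
from station import manip
def cap(n,save=None):
    c=manip.capture(n)
    if save: cv2.imwrite('pics/'+save,cv2.cvtColor(c['frame'],cv2.COLOR_RGB2BGR))
    return c
def cloud(c):
    "world points HxWx3 from depth (fixed cameras)"
    z=c['range_z'];v,u=np.mgrid[:z.shape[0],:z.shape[1]]
    P=np.stack([(u-c['cx'])/c['fx']*z,-(v-c['cy'])/c['fy']*z,-z,np.ones_like(z)],-1)
    return (P@np.linalg.inv(c['camera_from_world']).T)[...,:3]
E
python3 - <<'E'
from h import *
s=manip.get_state();print({k:np.round(v,3) for k,v in s.items()},manip.grip_depth)
a=cap('top','top1.png');b=cap('scene','scene1.png')
print([k for k in a]); print(a['fx'],a['fy'],a['cx'],a['cy']);print(np.linalg.inv(a['camera_from_world'])[:3])
np.savez('a.npz',P=cloud(a),f=a['frame'])
np.savez('b.npz',P=cloud(b),f=b['frame'])
E
```

```text
{'time': np.float64(0.0), 'q': array([ 1.037,  0.412, -0.013,  1.597,  0.006,  1.134, -0.082]), 'dq': array([ 0.   ,  0.   , -0.001, -0.001,  0.001, -0.002,  0.002]), 'tau': array([ 0.0000e+00, -6.0061e+01,  6.8200e-01, -2.9941e+01,  1.4000e-02,
        1.0000e-02, -0.0000e+00]), 'ee_pos': array([ 0.28 , -0.558,  0.191]), 'tcp_rot': array([-0.001,  0.973,  0.231, -0.   ]), 'contact_force': array([ 1.322,  1.138, -0.405]), 'ft_torque': array([ 0.021, -0.002,  0.014]), 'finger_gap': np.float64(0.085)} 0.0187
['frame', 'range_z', 'fx', 'fy', 'cx', 'cy', 'camera_from_world']
409.1607187579579 409.1607187579579 313.2853658404174 193.25010203387183
[[ 0.02798389  0.97778075 -0.20775395  0.26279496]
 [-0.99960494  0.02791786 -0.00325039  0.11424345]
 [ 0.00262188  0.20776283  0.97817572  1.49136833]]
```

View pics/top1.png

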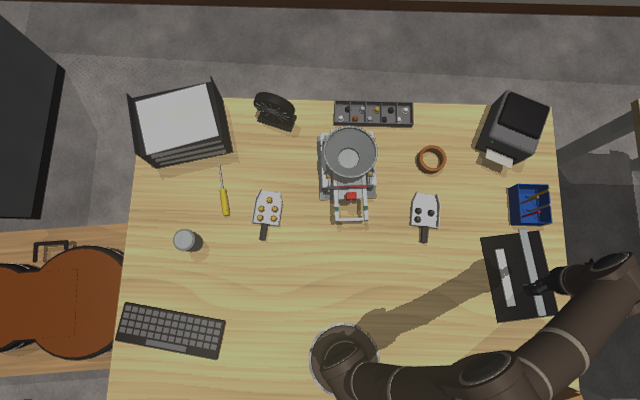

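View pics/scene1.png

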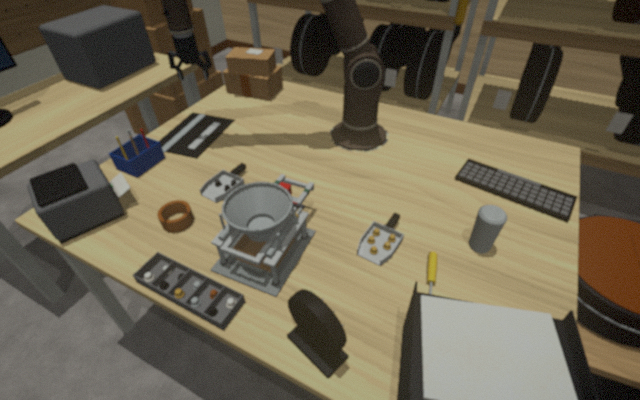

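The top view shows the brass tray (268,208) with its handle toward the robot at (263,232). The hopper funnel is at (349,152) and its red grip at (351,196). The black-knob tray is at (425,212). The scene view agrees. The tool can't tilt, so I'll rest the tray's pan on the funnel rim and raise the handle, letting it pivot in the grip.

```bash
cat > m.py <<'E'
from h import *
for n in 'ab':
    d=np.load(n+'.npz');P=d['P'];f=d['f'];hsv=cv2.cvtColor(f,cv2.COLOR_RGB2HSV)
    X,Y,Z=P[...,0],P[...,1],P[...,2]
    print(n)
    # rim
    near=(X>.3)&(X<.9)&(abs(Y)<.25)
    m=near&(Z>.18)&(Z<.2); p=P[m]
    (cx,cy),r=cv2.minEnclosingCircle(p[:,:2].astype(np.float32))
    print('rim n',m.sum(),cx,cy,r,np.median(p[:,2]))
    red=near&(hsv[...,1]>150)&((hsv[...,0]<6)|(hsv[...,0]>174))&(hsv[...,2]>80)&(Z>.09)
    top=red&(Z>.136)&(Z<.15)
    print('red',red.sum(),np.median(P[red],0),'top',top.sum(),np.mean(P[top],0) if top.any() else '')
    green=near&(hsv[...,0]>40)&(hsv[...,0]<85)&(hsv[...,1]>90)&(Z>.08)
    if green.any():
        nn,l,st,c=cv2.connectedComponentsWithStats(green.astype(np.uint8))
        for i in range(1,nn): print('green',st[i,4],P[l==i].mean(0))
    # tray: left side
    reg=(X>.3)&(X<.75)&(Y>.1)&(Y<.4)
    dark=reg&(hsv[...,2]<75)&(Z>.015)&(Z<.06)
    nn,l,st,c=cv2.connectedComponentsWithStats(dark.astype(np.uint8)); i=1+st[1:,4].argmax()
    p=P[l==i]; 
    print('handle',st[i],cv2.minAreaRect(p[:,:2].astype(np.float32)*1000),np.median(p[:,2]), p[:,:2].mean(0))
    pan=reg&(hsv[...,1]<60)&(hsv[...,2]>90)&(Z<.05)&(Z>-.01)
    nn,l,st,c=cv2.connectedComponentsWithStats(pan.astype(np.uint8)); i=1+st[1:,4].argmax()
    p=P[l==i];print('pan',st[i],cv2.minAreaRect(p[:,:2].astype(np.float32)*1000),p.mean(0))
    br=reg&(hsv[...,1]>130)&(hsv[...,0]>12)&(hsv[...,0]<30)&(Z>.012)&(Z<.04)
    nn,l,st,c=cv2.connectedComponentsWithStats(br.astype(np.uint8))
    for i in range(1,nn):
        if st[i,4]>8: print('brass',st[i,4],P[l==i].mean(0))
E
python3 m.py
```

```text
a
rim n 389 0.756374716758728 0.0864817351102829 0.20172378420829773 0.1891322715043391
red 78 [ 0.54768488 -0.01063947  0.14230603] top 63 [ 0.54560991 -0.00710461  0.14296357]
handle [259 223  10  17  90] ((429.2793273925781, 295.8828430175781), (26.158159255981445, 57.37179183959961), 81.23834991455078) 0.03590481383271649 [0.42992762 0.29434752]
pan [251 189  31  37 736] ((520.9459228515625, 287.403564453125), (105.83419799804688, 128.64772033691406), 84.17030334472656) [0.52106347 0.28825343 0.00708081]
brass 19 [0.54582558 0.28087837 0.02079639]
brass 21 [0.51412652 0.3083052  0.02027037]
brass 17 [0.5133188  0.25955095 0.02069685]
brass 15 [0.48085286 0.31094031 0.02199262]
brass 18 [0.47971736 0.26234452 0.02168845]
b
rim n 706 0.7583196759223938 0.08878284692764282 0.201675683259964 0.18841086392008116
red 42 [ 0.54669575 -0.00055192  0.14346858] top 41 [ 0.54707996 -0.00187564  0.14310163]
handle [387 214  12  14  88] ((434.27154541015625, 299.90704345703125), (17.37457275390625, 51.583595275878906), 84.99007415771484) 0.035729747270409506 [0.43763011 0.29997331]
pan [ 357  221   47   45 1056] ((508.5726623535156, 285.3934326171875), (111.62889862060547, 152.41867065429688), 85.86825561523438) [0.51840252 0.28672348 0.00957096]
brass 14 [0.48659872 0.26696719 0.0184111 ]
brass 16 [0.48746423 0.31575472 0.01871614]
brass 12 [0.52222753 0.26541619 0.01764313]
brass 12 [0.52308162 0.31214787 0.0170605 ]
brass 18 [0.55433081 0.28548965 0.01857427]
```

```bash
cat >> h.py <<'E'
def rim(P):
    X,Y,Z=P[...,0],P[...,1],P[...,2]
    m=(X>.5)&(X<.82)&(abs(Y)<.15)&(Z>.18)&(Z<.2);nn,l,st,c=cv2.connectedComponentsWithStats(m.astype(np.uint8),connectivity=8)
    p=P[l==1+st[1:,4].argmax()];r=np.hypot
    from scipy.optimize import least_squares
    s=least_squares(lambda q:r(p[:,0]-q[0],p[:,1]-q[1])-q[2],[p[:,0].mean(),p[:,1].mean(),.087],loss='soft_l1',f_scale=.002)
    return s.x,np.sqrt(np.mean(s.fun**2)),len(p),cv2.minEnclosingCircle(p[:,:2].astype(np.float32))
E
python3 - <<'E'
from h import *
s=manip.get_state()
for n in 'ab':
    P=np.load(n+'.npz')['P'];print(rim(P))
P=np.load('a.npz')['P'];X,Y,Z=P[...,0],P[...,1],P[...,2]
m=(X<.66)&(X>.4)&(abs(Y)<.13)&(Z>.1)&(Z<.13);p=P[m]  # rails/crossbar
print('rails',len(p),cv2.minAreaRect(p[:,:2].astype(np.float32)*1000))
from scipy.spatial.transform import Rotation as R
q=s['tcp_rot'];print(np.round(R.from_quat(np.r_[q[1:],q[0]]).as_matrix(),3))
E
```

```text
(array([6.84898487e-01, 5.51403166e-04, 8.74361013e-02]), np.float64(0.0019948706015576446), 337, ((0.6851369142532349, -0.00023691152455285192), 0.09178894013166428))
(array([0.68660986, 0.00461312, 0.08705143]), np.float64(0.001753507577771079), 610, ((0.6863608360290527, 0.003315426642075181), 0.09164255112409592))
rails 1234 ((561.749267578125, -4.446601867675781), (197.2841796875, 189.79554748535156), 0.366518497467041)
[[ 0.893  0.449 -0.001]
 [ 0.449 -0.893  0.001]
 [-0.    -0.001 -1.   ]]
```

```bash
cat >> h.py <<'E'
def plan(x=None,y=None,z=None,head=None):
    "units for a world TCP target and tool-x heading (deg)"
    from scipy.spatial.transform import Rotation as R
    s=manip.get_state();q=s['tcp_rot'];M=R.from_quat(np.r_[q[1:],q[0]]).as_matrix();p=np.array(s['ee_pos'])
    t=[p[i] if v is None else v for i,v in enumerate((x,y,z))]
    h=np.degrees(np.arctan2(M[1,0],M[0,0]));print('t',s['time'],'pos',p.round(4),'head',h.round(2),'gap',s['finger_gap'],'F',np.round(s['contact_force'],1))
    print('slide',(M.T@(np.array(t)-p)/.025).round(3),'yaw',None if head is None else round((h-head)/5,3))
E
```

Call:
jog_arm(commands=[{"slide": [9, -9.3, -2], "yaw": 6.3, "claw": 1}, {"slide": [9, -9.3, -2], "yaw": 6.3, "claw": 1}, {"slide": [9, -9.3, -2], "yaw": 6.3, "claw": 1}, {"slide": [9, -9.3, -2], "yaw": 6.3, "claw": 1}, {"slide": [9, -9.3, -2], "yaw": 6.3, "claw": 1}, {"slide": [9, -9.3, -2], "yaw": 6.3, "claw": 1}, {"slide": [9, -9.3, -2], "yaw": 6.3, "claw": 1}, {"slide": [9, -9.3, -2], "yaw": 6.3, "claw": 1}], grip_force=100)

```text
time: 0.77
ee_pos: [0.3774, -0.2472, 0.242]
tcp_rot: [0.0, 0.999, -0.042, -0.0]
contact_force: [0.7, -1.0, 0.3]
finger_gap: 0.0853
```

```bash
python3 -c "
from h import *
plan(.42,.285,.22,-5)"
```

```text
t 0.7667 pos [ 0.3774 -0.2472  0.242 ] head -4.77 gap 0.08534031375432054 F [ 0.7 -1.   0.3]
slide [ -0.074 -21.355   0.88 ] yaw 0.045
```

Call:
jog_arm(commands=[{"slide": [0, -10.7, 0.4], "yaw": 0, "claw": 1}, {"slide": [0, -10.7, 0.4], "yaw": 0, "claw": 1}, {"slide": [0, -10.7, 0.4], "yaw": 0, "claw": 1}, {"slide": [0, -10.7, 0.4], "yaw": 0, "claw": 1}, {"slide": [0, -10.7, 0.4], "yaw": 0, "claw": 1}, {"slide": [0, -10.7, 0.4], "yaw": 0, "claw": 1}, {"slide": [0, -10.7, 0.4], "yaw": 0, "claw": 1}, {"slide": [0, -10.7, 0.4], "yaw": 0, "claw": 1}])

```text
time: 1.43
ee_pos: [0.3995, 0.0215, 0.2317]
tcp_rot: [-0.001, 0.999, -0.038, 0.0]
contact_force: [-0.2, 0.1, 0.3]
finger_gap: 0.0851
```

Call:
jog_arm(commands=[{"slide": [0, -10.7, 0.5], "yaw": 0, "claw": 1}, {"slide": [0, -10.7, 0.5], "yaw": 0, "claw": 1}, {"slide": [0, -10.7, 0.5], "yaw": 0, "claw": 1}, {"slide": [0, -10.7, 0.5], "yaw": 0, "claw": 1}, {"slide": [0, -10.7, 0.5], "yaw": 0, "claw": 1}, {"slide": [0, -10.7, 0.5], "yaw": 0, "claw": 1}, {"slide": [0, -10.7, 0.5], "yaw": 0, "claw": 1}, {"slide": [0, -10.7, 0.5], "yaw": 0, "claw": 1}])

```text
time: 2.1
ee_pos: [0.4214, 0.2875, 0.2186]
tcp_rot: [-0.001, 0.999, -0.039, -0.001]
contact_force: [-0.7, 0.5, -0.5]
finger_gap: 0.0851
```

```bash
cat >> h.py <<'E'
def wcap(save=None):
    from scipy.spatial.transform import Rotation as R
    s=manip.get_state();q=s['tcp_rot'];T=np.eye(4);T[:3,:3]=R.from_quat(np.r_[q[1:],q[0]]).as_matrix();T[:3,3]=s['ee_pos']
    c=cap('wrist',save);c['camera_from_world']=np.linalg.inv(T@c['T_tool_cam'])
    return c,cloud(c)
E
python3 - <<'E'
from h import *
plan(.43,.295,.22,-5)
c,P=wcap('w1.png');print(c['T_tool_cam'].round(3),c['fx'])
f=c['frame'];np.savez('w1.npz',P=P,f=f)
hsv=cv2.cvtColor(f,cv2.COLOR_RGB2HSV)
dark=(hsv[...,2]<75)&(P[...,2]>.015)&(P[...,2]<.06)
nn,l,st,ce=cv2.connectedComponentsWithStats(dark.astype(np.uint8))
for i in range(1,nn):
    if st[i,4]>200:
        p=P[l==i];t=p[p[:,2]>.031]
        print(st[i],np.median(p[:,2]),cv2.minAreaRect(t[:,:2].astype(np.float32)*1000))
E
```

```text
t 2.1 pos [0.4214 0.2875 0.2186] head -4.52 gap 0.08514574413022527 F [-0.7  0.5 -0.5]
slide [ 0.32  -0.328 -0.057] yaw 0.097
[[ 0.     0.945  0.328  0.084]
 [ 1.    -0.     0.    -0.001]
 [ 0.     0.328 -0.945 -0.182]
 [ 0.     0.     0.     1.   ]] 295.2196382765363
[300 137  26  48 853] 0.0343440121478758 ((428.7138366699219, 296.8476257324219), (21.816875457763672, 59.02294158935547), 84.64918518066406)
[107 184  54  49 965] 0.03954696824878473 ((394.1430969238281, 528.3521118164062), (63.466522216796875, 24.863609313964844), 32.94942092895508)
[ 43 335  46  46 691] 0.018330829447702646 ((0.0, 0.0), (0.0, 0.0), 0.0)
[226 346  34  26 405] 0.01753548447971709 ((0.0, 0.0), (0.0, 0.0), 0.0)
[143 375  34  21 241] 0.01991323165053538 ((0.0, 0.0), (0.0, 0.0), 0.0)
[461 375  34  25 525] 0.04328694840563452 ((28.14380645751953, 61.47831726074219), (11.724396705627441, 68.7803726196289), 62.25063705444336)
```

View pics/w1.png

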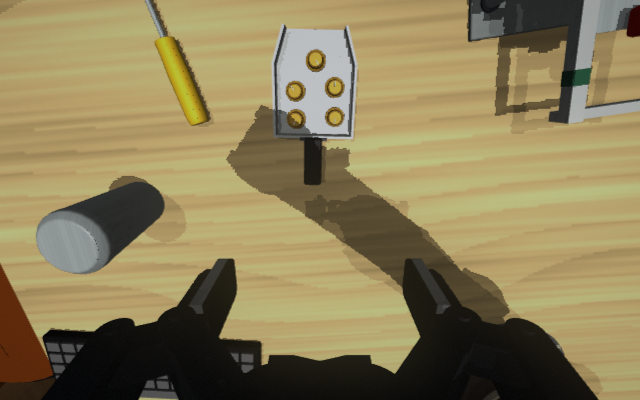

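The wrist view shows the handle at (313,160). It measures 59 x 22 mm with its top at 34 mm, which matches the sizes given. I'm descending on it.

Call:
jog_arm(commands=[{"slide": [0.26, -0.4, 1.5], "yaw": 0.16, "claw": 1}, {"slide": [0.26, -0.4, 3], "yaw": 0.16, "claw": 1}, {"slide": [0.26, -0.4, 4.5], "yaw": 0.16, "claw": 1}, {"slide": [0.26, -0.4, 6], "yaw": 0.16, "claw": 1}, {"slide": [0.26, -0.4, 7.2], "yaw": 0.16, "claw": 1}, {"slide": [0.26, -0.4, 8.0], "yaw": 0.16, "claw": 1}, {"slide": [0.26, -0.4, 8.35], "yaw": 0.16, "claw": 1}, {"slide": [0.26, -0.4, 8.35], "yaw": 0.16, "claw": 1}])

```text
time: 2.82
ee_pos: [0.429, 0.2902, 0.0088]
tcp_rot: [0.002, 0.999, -0.05, -0.001]
contact_force: [-0.2, -0.2, -0.2]
finger_gap: 0.0854
```

```bash
python3 -c "
from h import *
plan(.4287,.2968,.0065,-5.3)"
```

```text
t 2.8167 pos [0.429  0.2902 0.0088] head -5.71 gap 0.08544969214448146 F [-0.2 -0.2 -0.2]
slide [-0.037 -0.262  0.091] yaw -0.081
```

Call:
jog_arm(commands=[{"slide": [0, -0.25, 0.08], "yaw": 0, "claw": 1}, {"slide": [0, -0.25, 0.08], "yaw": 0, "claw": 1}])

```text
time: 2.98
ee_pos: [0.4313, 0.3005, 0.01]
tcp_rot: [-0.001, 0.999, -0.049, 0.001]
contact_force: [-0.1, 0.9, 0.8]
finger_gap: 0.0854
```

Call:
jog_arm(commands=[{"slide": [0, 0, 0], "yaw": 0, "claw": 0.6}, {"slide": [0, 0, 0], "yaw": 0, "claw": 0.4}, {"slide": [0, 0, 0], "yaw": 0, "claw": 0.2}, {"slide": [0, 0, 0], "yaw": 0, "claw": 0}, {"slide": [0, 0, 0], "yaw": 0, "claw": 0}, {"slide": [0, 0, 0], "yaw": 0, "claw": 0}, {"slide": [0, 0, 0], "yaw": 0, "claw": 0}, {"slide": [0, 0, 0], "yaw": 0, "claw": 0}], grip_force=110)

```text
time: 3.65
ee_pos: [0.4301, 0.299, 0.0085]
tcp_rot: [0.0, 0.999, -0.049, -0.0]
contact_force: [-0.8, 0.3, -0.6]
finger_gap: -0.0004
```

```bash
python3 -c "
from h import *
plan(.4287,.2968,.0065,-5.3)"
```

```text
t 3.65 pos [0.4301 0.299  0.0085] head -5.61 gap -0.00042237015384843023 F [-0.8  0.3 -0.6]
slide [-0.046  0.095  0.08 ] yaw -0.062
```

```bash
python3 - <<'E'
from h import *
c,P=wcap('w2.png');
a=cap('scene')
cv2.imwrite('pics/s2.png',cv2.cvtColor(cv2.hconcat([c['frame'][:,120:520],cv2.resize(a['frame'][140:300,300:460],(400,400))]),cv2.COLOR_RGB2BGR))
E
```

```text
(no output)
```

View pics/s2.png

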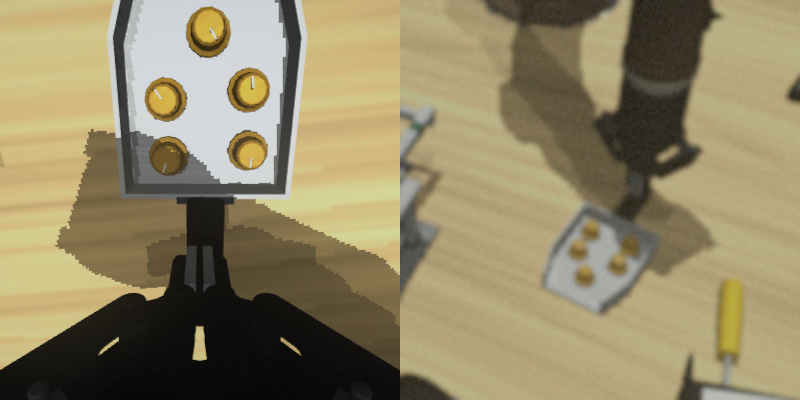

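```bash
python3 - <<'E'
from h import *
c,P=wcap('w3.png')
for v in range(195,330,8): print(v,[tuple((P[v,u]*1000).round().astype(int)) for u in (308,320,328,345)],c['frame'][v,320])
a=cap('top');Q=cloud(a);print('top now')
for v in range(215,245,2): print(v,[tuple((Q[v,u]*1000).round().astype(int)) for u in (260,263,266)])
plan()
E
```

```text
195 [(np.int64(460), np.int64(304), np.int64(25)), (np.int64(459), np.int64(297), np.int64(24)), (np.int64(459), np.int64(292), np.int64(25)), (np.int64(458), np.int64(282), np.int64(24))] [106 109 106]
203 [(np.int64(458), np.int64(304), np.int64(32)), (np.int64(458), np.int64(297), np.int64(34)), (np.int64(457), np.int64(293), np.int64(33)), (np.int64(453), np.int64(282), np.int64(25))] [29 28 25]
211 [(np.int64(453), np.int64(304), np.int64(33)), (np.int64(453), np.int64(297), np.int64(34)), (np.int64(453), np.int64(293), np.int64(34)), (np.int64(438), np.int64(281), np.int64(1))] [28 26 24]
219 [(np.int64(449), np.int64(305), np.int64(34)), (np.int64(449), np.int64(298), np.int64(35)), (np.int64(448), np.int64(293), np.int64(36)), (np.int64(432), np.int64(282), np.int64(0))] [27 25 22]
227 [(np.int64(444), np.int64(305), np.int64(34)), (np.int64(443), np.int64(298), np.int64(34)), (np.int64(443), np.int64(294), np.int64(36)), (np.int64(426), np.int64(282), np.int64(0))] [25 23 20]
235 [(np.int64(439), np.int64(306), np.int64(34)), (np.int64(438), np.int64(299), np.int64(35)), (np
[... 3919 characters left out ...]
]
237 [(np.int64(357), np.int64(238), np.int64(541)), (np.int64(356), np.int64(229), np.int64(556)), (np.int64(355), np.int64(221), np.int64(568))]
239 [(np.int64(353), np.int64(239), np.int64(533)), (np.int64(352), np.int64(230), np.int64(550)), (np.int64(351), np.int64(221), np.int64(567))]
241 [(np.int64(263), np.int64(114), np.int64(1491)), (np.int64(348), np.int64(230), np.int64(543)), (np.int64(347), np.int64(222), np.int64(558))]
243 [(np.int64(389), np.int64(307), np.int64(2)), (np.int64(344), np.int64(231), np.int64(533)), (np.int64(343), np.int64(222), np.int64(552))]
t 3.85 pos [0.4301 0.2991 0.0085] head -5.61 gap -0.000186154224466066 F [ 0.3  0.2 -0.1]
slide [0. 0. 0.] yaw None
```

```bash
python3 - <<'E'
from h import *
a=cap('scene');Q=cloud(a);X,Y,Z=[Q[...,i] for i in range(3)]
for z0 in range(0,200,8):
    m=(abs(X-.43)<.06)&(abs(Y-.299)<.07)&(Z*1000>=z0)&(Z*1000<z0+8)&(a['frame'].max(-1)<90)
    if m.any(): p=Q[m]*1000;print(z0,m.sum(),p.min(0).round(),p.max(0).round())
cv2.imwrite('pics/s3.png',cv2.cvtColor(cv2.resize(a['frame'][140:260,340:460],(600,600),interpolation=cv2.INTER_NEAREST),cv2.COLOR_RGB2BGR))
E
```

```text
0 12 [373. 270.   0.] [414. 309.   4.]
8 3 [456. 256.  12.] [462. 324.  13.]
16 11 [406. 284.  19.] [460. 311.  23.]
24 29 [404. 282.  24.] [462. 312.  31.]
32 76 [413. 284.  32.] [460. 311.  40.]
48 8 [432. 290.  53.] [441. 308.  56.]
56 13 [432. 290.  57.] [442. 314.  63.]
64 17 [434. 289.  64.] [443. 314.  72.]
72 17 [434. 288.  72.] [443. 314.  79.]
80 18 [434. 287.  80.] [443. 314.  88.]
88 23 [429. 274.  88.] [444. 317.  96.]
96 54 [418. 268.  96.] [447. 329. 104.]
104 61 [417. 260. 104.] [446. 337. 112.]
112 45 [418. 253. 112.] [447. 342. 120.]
120 71 [417. 246. 120.] [451. 350. 128.]
128 55 [428. 242. 128.] [449. 354. 136.]
136 90 [420. 241. 136.] [452. 360. 144.]
144 80 [422. 243. 144.] [451. 354. 152.]
152 72 [429. 261. 152.] [453. 346. 160.]
160 24 [435. 260. 160.] [445. 340. 168.]
168 11 [436. 265. 168.] [446. 337. 172.]
176 33 [442. 273. 177.] [468. 337. 184.]
184 56 [444. 271. 184.] [469. 336. 192.]
192 60 [440. 270. 192.] [469. 337. 200.]
```

View pics/s3.png

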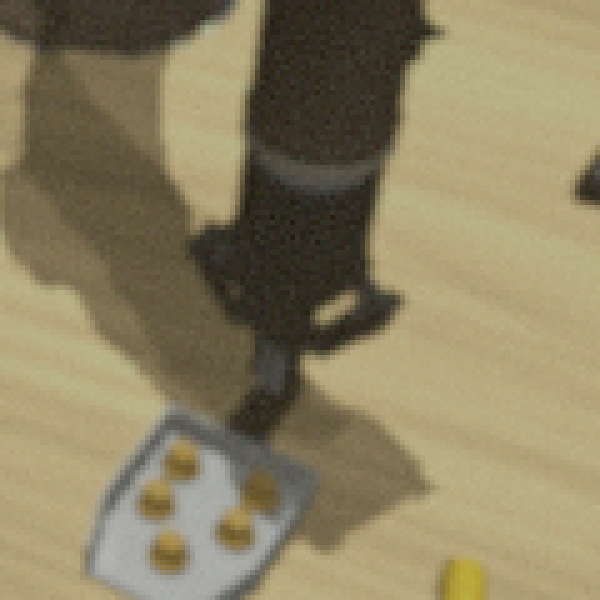

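Both the wrist depth and the independent scene depth put the shut finger tips at about 51 mm, while the reported TCP z is 8.5 mm. So the tips really end about 43 mm behind the reported TCP, and the fingers closed above the handle without touching it. Nothing has been disturbed. I'll open, go 43 mm lower with that offset, and watch the force.

Call:
jog_arm(commands=[{"slide": [0, 0, 0], "yaw": 0, "claw": 1}, {"slide": [0, 0, 0], "yaw": 0, "claw": 1}, {"slide": [0, 0.08, 0], "yaw": 0, "claw": 1}, {"slide": [0, 0.08, 0], "yaw": 0, "claw": 1}, {"slide": [0, 0.08, 0.5], "yaw": 0, "claw": 1}, {"slide": [0, 0.08, 1.0], "yaw": 0, "claw": 1}, {"slide": [0, 0.08, 1.4], "yaw": 0, "claw": 1}, {"slide": [0, 0.08, 1.6], "yaw": 0, "claw": 1}])

```text
time: 4.57
ee_pos: [0.4288, 0.2963, -0.0337]
tcp_rot: [0.001, 0.999, -0.049, -0.001]
contact_force: [-0.4, -0.8, 0.4]
finger_gap: 0.0853
```

Call:
jog_arm(commands=[{"slide": [0, 0, 0.0], "yaw": 0, "claw": 0.8}, {"slide": [0, 0, 0.0], "yaw": 0, "claw": 0.6}, {"slide": [0, 0, 0], "yaw": 0, "claw": 0.4}, {"slide": [0, 0, 0], "yaw": 0, "claw": 0.2}, {"slide": [0, 0, 0], "yaw": 0, "claw": 0}, {"slide": [0, 0, 0], "yaw": 0, "claw": 0}, {"slide": [0, 0, 0], "yaw": 0, "claw": 0}, {"slide": [0, 0, 0], "yaw": 0, "claw": 0}])

```text
time: 5.23
ee_pos: [0.4304, 0.2972, -0.0307]
tcp_rot: [-0.0, 0.999, -0.049, 0.001]
contact_force: [-0.9, -0.6, 5.9]
finger_gap: 0.0203
```

```bash
python3 -c "
from h import *
plan()"
```

```text
t 5.2333 pos [ 0.4304  0.2972 -0.0307] head -5.62 gap 0.020295847577537055 F [-0.9 -0.6  5.9]
slide [0. 0. 0.] yaw None
```

Call:
jog_arm(commands=[{"slide": [0, 0, -0.4], "yaw": 0, "claw": 0}, {"slide": [0, 0, -0.8], "yaw": 0, "claw": 0}, {"slide": [0, 0, -1.2], "yaw": 0, "claw": 0}, {"slide": [0, 0, -1.6], "yaw": 0, "claw": 0}, {"slide": [0, 0, -1.6], "yaw": 0, "claw": 0}], grip_force=120)

```text
time: 5.65
ee_pos: [0.4311, 0.2981, 0.011]
tcp_rot: [-0.001, 0.999, -0.049, 0.001]
contact_force: [-0.3, 0.2, -3.0]
finger_gap: 0.0197
```

```bash
cat >> h.py <<'E'
def tray_tilt(P,f,hd):
    "plane fit of the bright pan floor in front of the tool; prints nose-down angle"
    s=manip.get_state();p0=np.array(s['ee_pos']);h=np.radians(hd)
    d=P-p0;fw=d[...,0]*np.cos(h)+d[...,1]*np.sin(h);lt=-d[...,0]*np.sin(h)+d[...,1]*np.cos(h)
    hsv=cv2.cvtColor(f,cv2.COLOR_RGB2HSV)
    m=(fw>.035)&(fw<.15)&(abs(lt)<.035)&(hsv[...,1]<50)&(abs(d[...,2]-.03)<.12)&(P[...,2]>.004)
    A=np.c_[fw[m],lt[m],np.ones(m.sum())];z=P[...,2][m]
    for _ in range(5):
        k=np.linalg.lstsq(A,z,rcond=None)[0];r=abs(A@k-z)<.003
        A,z=A[r],z[r]
    print('floor n',len(z),'nose-down deg',-np.degrees(np.arctan(k[0])).round(2),'roll',np.degrees(np.arctan(k[1])).round(2),'z at handle',k[2].round(4))
E
python3 - <<'E'
from h import *
plan();c,P=wcap('w4.png');tray_tilt(P,c['frame'],-5.4)
d=np.load('w1.npz');
E
```

```text
t 5.65 pos [0.4311 0.2981 0.011 ] head -5.62 gap 0.019724299901260876 F [-0.3  0.2 -3. ]
slide [0. 0. 0.] yaw None
floor n 18476 nose-down deg 0.09 roll 0.15 z at handle 0.0443
```

Call:
jog_arm(commands=[{"slide": [0, 0, -0.4], "yaw": 0, "claw": 0}, {"slide": [0, 0, -1.2], "yaw": 0, "claw": 0}, {"slide": [0, 0, -2.2], "yaw": 0, "claw": 0}, {"slide": [0, 0, -3.4], "yaw": 0, "claw": 0}, {"slide": [0, 0, -4.6], "yaw": 0, "claw": 0}, {"slide": [0, 0, -5.6], "yaw": 0, "claw": 0}, {"slide": [0, 0, -6.3], "yaw": 0, "claw": 0}, {"slide": [0, 0, -6.7], "yaw": 0, "claw": 0}])

```text
time: 6.37
ee_pos: [0.4303, 0.2976, 0.1786]
tcp_rot: [-0.001, 0.999, -0.049, 0.001]
contact_force: [-0.0, 0.6, -4.0]
finger_gap: 0.0202
```

Call:
jog_arm(commands=[{"slide": [0, 0.3, -0.1], "yaw": 0, "claw": 0}, {"slide": [0, 0.9, -0.2], "yaw": 0, "claw": 0}, {"slide": [0, 1.8, -0.3], "yaw": 0, "claw": 0}, {"slide": [0, 2.8, -0.4], "yaw": -0.2, "claw": 0}, {"slide": [0, 3.8, -0.4], "yaw": -0.4, "claw": 0}, {"slide": [0, 4.6, -0.4], "yaw": -0.6, "claw": 0}, {"slide": [0, 5.2, -0.4], "yaw": -0.8, "claw": 0}, {"slide": [0, 5.5, -0.4], "yaw": -1, "claw": 0}])

```text
time: 7.03
ee_pos: [0.4151, 0.1567, 0.1845]
tcp_rot: [0.001, 1.0, -0.006, -0.001]
contact_force: [-0.3, 0.3, -3.1]
finger_gap: 0.0198
```

```bash
python3 - <<'E'
from h import *
plan(.47,.002,.18,1)
c,P=wcap('w5.png');tray_tilt(P,c['frame'],-1)
print(rim(P))
E
```

```text
t 7.0333 pos [0.4151 0.1567 0.1845] head -0.72 gap 0.019802181738775324 F [-0.3  0.3 -3.1]
slide [2.274 6.159 0.189] yaw -0.343
floor n 18522 nose-down deg 0.38 roll -0.1 z at handle 0.2178Traceback (most recent call last):
  File "<stdin>", line 4, in <module>
  File "h.py", line 15, in rim
    p=P[l==1+st[1:,4].argmax()];r=np.hypot
             ~~~~~~~~~~~~~~~^^
ValueError: attempt to get argmax of an empty sequence
```

View pics/w5.png

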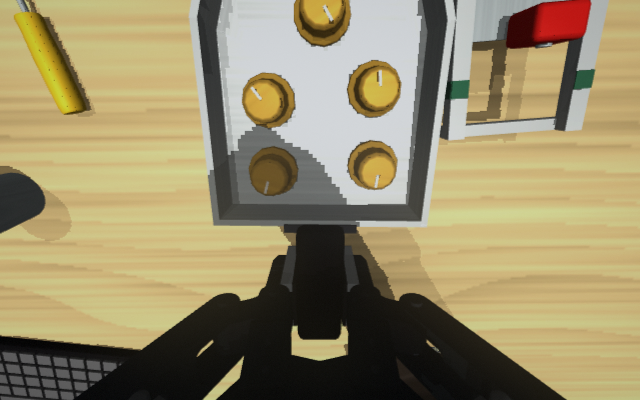

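The wrist view shows the tray level in the fingers, with all five knobs at (322,10), (268,100), (375,88), (272,172) and (373,165). The hopper's green bands are at (458,90) and (584,78), and I'll use those to get its yaw.

```bash
python3 - <<'E'
from h import *
c,P=wcap();hsv=cv2.cvtColor(c['frame'],cv2.COLOR_RGB2HSV);Z=P[...,2]
g=(hsv[...,0]>55)&(hsv[...,0]<95)&(hsv[...,1]>80)&(Z>.095)&(Z<.115)
nn,l,st,_=cv2.connectedComponentsWithStats(g.astype(np.uint8));C=[]
for i in range(1,nn):
    if st[i,4]>60: C.append(P[l==i].mean(0));print(st[i],C[-1].round(4))
d=C[0]-C[1];print('sep',np.linalg.norm(d),'head',np.degrees(np.arctan2(d[1],d[0]))-90,(C[0]+C[1])/2)
a=cap('top');print(rim(cloud(a)))
E
```

```text
[572  70  22  19 310] [ 0.5104 -0.0584  0.1073]
[446  80  22  19 356] [0.5038 0.0427 0.1067]
sep 0.10133535724510549 head -176.2595986226955 [ 0.50706746 -0.00783568  0.1070072 ]
(array([6.84998984e-01, 5.34622220e-04, 8.74720374e-02]), np.float64(0.0019114169519214253), 332, ((0.6864904761314392, 0.0009307098225690424), 0.09191655367612839))
```

Call:
jog_arm(commands=[{"slide": [0.13, 0.26, 0], "yaw": -0.1, "claw": 0}, {"slide": [0.41, 0.86, 0], "yaw": -0.2, "claw": 0}, {"slide": [0.85, 1.8, 0], "yaw": -0.3, "claw": 0}, {"slide": [1.42, 3.0, 0], "yaw": -0.45, "claw": 0}, {"slide": [2.0, 4.2, 0], "yaw": -0.6, "claw": 0}, {"slide": [2.5, 5.25, 0], "yaw": -0.75, "claw": 0}, {"slide": [2.9, 6.1, 0], "yaw": -0.85, "claw": 0}, {"slide": [3.16, 6.62, 0], "yaw": -0.9, "claw": 0}])

```text
time: 7.85
ee_pos: [0.4943, -0.0083, 0.1851]
tcp_rot: [0.0, 0.999, 0.033, -0.001]
contact_force: [-0.2, 0.2, -3.4]
finger_gap: 0.0199
```

```bash
python3 - <<'E'
from h import *
plan(.492,-.0097,.18,3.74)
c,P=wcap('w6.png');tray_tilt(P,c['frame'],3.7)
# handle pose in the tool frame: black top face
hsv=cv2.cvtColor(c['frame'],cv2.COLOR_RGB2HSV);Z=P[...,2]
print(np.median(P[195:215,315:325].reshape(-1,3),0))
# kinematics: contact xc=-.079 at rim z .189; handle centre = rep+.054; axis (.686,.003)
for th in (0,10,15,20,25,30,35,40,45):
  for s in (.115,):
    t=np.radians(th);f=np.array([np.cos(t),-np.sin(t)]);n=np.array([np.sin(t),np.cos(t)])
    H=np.array([-.079,.189])-s*f+.024*n; sp=H+.157*f-.021*n
    print(th,'H',H.round(4),'rep z',(H[1]-.054).round(4),'spout',sp.round(3))
E
```

```text
t 7.85 pos [ 0.4943 -0.0083  0.1851] head 3.78 gap 0.019922932131064636 F [-0.2  0.2 -3.4]
slide [-0.097  0.05   0.206] yaw 0.009
floor n 18483 nose-down deg 0.3 roll 0.02 z at handle 0.2184
[ 0.52470342 -0.00515208  0.21914858]
0 H [-0.194  0.213] rep z 0.159 spout [-0.037  0.192]
10 H [-0.1881  0.2326] rep z 0.1786 spout [-0.037  0.185]
15 H [-0.1839  0.2419] rep z 0.1879 spout [-0.038  0.181]
20 H [-0.1789  0.2509] rep z 0.1969 spout [-0.039  0.177]
25 H [-0.1731  0.2594] rep z 0.2054 spout [-0.04   0.174]
30 H [-0.1666  0.2673] rep z 0.2133 spout [-0.041  0.171]
35 H [-0.1594  0.2746] rep z 0.2206 spout [-0.043  0.167]
40 H [-0.1517  0.2813] rep z 0.2273 spout [-0.045  0.164]
45 H [-0.1433  0.2873] rep z 0.2333 spout [-0.047  0.161]
```

The tray is over the mouth. A contact under the pan can't push the nose down, but gravity can. I'll cut the grip so the tray sags onto the rim, which stops it at about 13°, and then raise the handle.

Call:
jog_arm(commands=[{"slide": [0, 0, 0], "yaw": 0, "claw": 0}, {"slide": [0, 0, 0], "yaw": 0, "claw": 0}, {"slide": [0, 0, 0], "yaw": 0, "claw": 0}, {"slide": [0, 0, 0], "yaw": 0, "claw": 0}, {"slide": [0, 0, 0], "yaw": 0, "claw": 0}], grip_force=20)

```text
time: 8.32
ee_pos: [0.4935, -0.005, 0.1861]
tcp_rot: [-0.0, 0.999, 0.035, -0.0]
contact_force: [-0.4, -0.7, -3.1]
finger_gap: 0.0199
```

```bash
python3 - <<'E'
from h import *
plan()
c,P=wcap('w7.png');tray_tilt(P,c['frame'],3.7)
E
```

```text
t 8.3167 pos [ 0.4935 -0.005   0.1861] head 3.98 gap 0.019901529978410472 F [-0.4 -0.7 -3.1]
slide [0. 0. 0.] yaw None
floor n 18530 nose-down deg 0.24 roll 0.02 z at handle 0.2193
```

20 N holds the tray rigid. I'll move 45 mm further in, so that even a full slip leaves the tray resting in the funnel. Then I'll ease the claw setpoint to let it pivot.

Call:
jog_arm(commands=[{"slide": [0.2, 0, 0], "yaw": 0, "claw": 0}, {"slide": [0.6, 0, 0], "yaw": 0, "claw": 0}, {"slide": [1.1, 0, 0.1], "yaw": 0, "claw": 0}, {"slide": [1.5, 0.05, 0.2], "yaw": 0, "claw": 0}, {"slide": [1.8, 0.05, 0.3], "yaw": 0, "claw": 0}, {"slide": [1.8, 0.05, 0.4], "yaw": 0, "claw": 0.22}, {"slide": [1.8, 0.05, 0.4], "yaw": 0, "claw": 0.23}, {"slide": [1.8, 0.05, 0.4], "yaw": 0, "claw": 0.23}])

```text
time: 9.03
ee_pos: [0.5381, -0.0042, 0.1754]
tcp_rot: [-0.0, 0.999, 0.034, -0.001]
contact_force: [0.1, -0.1, -2.8]
finger_gap: 0.0198
```

```bash
cat > t.py <<'E'
from h import *
plan()
c,P=wcap('w_now.png');tray_tilt(P,c['frame'],3.7)
E
python3 t.py
```

```text
t 9.0333 pos [ 0.5381 -0.0042  0.1754] head 3.9 gap 0.01978373292916508 F [ 0.1 -0.1 -2.8]
slide [0. 0. 0.] yaw None
floor n 18606 nose-down deg 0.31 roll 0.04 z at handle 0.2087
```

Call:
jog_arm(commands=[{"slide": [0, 0, 0], "yaw": 0, "claw": 0.235}, {"slide": [0, 0, 0], "yaw": 0, "claw": 0.24}, {"slide": [0, 0, 0], "yaw": 0, "claw": 0.24}])

```text
time: 9.33
ee_pos: [0.5386, -0.0043, 0.1764]
tcp_rot: [0.0, 0.999, 0.034, 0.0]
contact_force: [-0.9, -0.1, -3.4]
finger_gap: 0.0203
```

```bash
python3 t.py
```

```text
t 9.3333 pos [ 0.5386 -0.0043  0.1764] head 3.89 gap 0.020251147382679986 F [-0.9 -0.1 -3.4]
slide [0. 0. 0.] yaw None
floor n 18622 nose-down deg 0.22 roll 0.01 z at handle 0.2098
```

Call:
jog_arm(commands=[{"slide": [0, 0, 0], "yaw": 0, "claw": 0.245}, {"slide": [0, 0, 0], "yaw": 0, "claw": 0.25}, {"slide": [0, 0, 0], "yaw": 0, "claw": 0.25}])

```text
time: 9.63
ee_pos: [0.5387, -0.0043, 0.1761]
tcp_rot: [0.0, 0.999, 0.034, 0.0]
contact_force: [0.3, -0.0, -2.8]
finger_gap: 0.0217
```

```bash
python3 t.py
```

```text
t 9.6333 pos [ 0.5387 -0.0043  0.1761] head 3.88 gap 0.021656245828224067 F [ 0.3 -0.  -2.8]
slide [0. 0. 0.] yaw None
floor n 18628 nose-down deg 0.37 roll 0.04 z at handle 0.2097
```

Call:
jog_arm(commands=[{"slide": [0, 0, 0], "yaw": 0, "claw": 0.254}, {"slide": [0, 0, 0], "yaw": 0, "claw": 0.254}])

```text
time: 9.85
ee_pos: [0.539, -0.0042, 0.1762]
tcp_rot: [-0.0, 0.999, 0.034, 0.0]
contact_force: [0.6, 1.0, -1.4]
finger_gap: 0.0219
```

```bash
python3 t.py
```

```text
t 9.85 pos [ 0.539  -0.0042  0.1762] head 3.89 gap 0.02187132745037417 F [ 0.6  1.  -1.4]
slide [0. 0. 0.] yaw None
floor n 16506 nose-down deg 12.75 roll 0.34 z at handle 0.2083
```

Call:
jog_arm(commands=[{"slide": [0, 0, 0], "yaw": 0, "claw": 0.258}, {"slide": [0, 0, 0], "yaw": 0, "claw": 0.258}])

```text
time: 10.07
ee_pos: [0.539, -0.0042, 0.1763]
tcp_rot: [-0.0, 0.999, 0.034, 0.0]
contact_force: [0.1, 0.1, -1.5]
finger_gap: 0.022
```

```bash
python3 t.py
```

```text
t 10.0667 pos [ 0.539  -0.0042  0.1763] head 3.89 gap 0.022038698510211296 F [ 0.1  0.1 -1.5]
slide [0. 0. 0.] yaw None
floor n 16474 nose-down deg 12.92 roll 0.49 z at handle 0.2084
```

It pivoted in the grip to 13° and is resting on the rim. I'm now raising the handle so it follows.

Call:
jog_arm(commands=[{"slide": [0, 0, -0.15], "yaw": 0, "claw": 0.255}, {"slide": [0, 0, -0.3], "yaw": 0, "claw": 0.255}, {"slide": [0, 0, -0.45], "yaw": 0, "claw": 0.255}, {"slide": [0, 0, -0.6], "yaw": 0, "claw": 0.255}, {"slide": [0, 0, -0.6], "yaw": 0, "claw": 0.255}])

```text
time: 10.53
ee_pos: [0.5391, -0.0043, 0.1921]
tcp_rot: [0.0, 0.999, 0.034, 0.001]
contact_force: [-0.1, -0.3, -0.5]
finger_gap: 0.022
```

```bash
python3 t.py
```

```text
t 10.5333 pos [ 0.5391 -0.0043  0.1921] head 3.88 gap 0.021959263459241617 F [-0.1 -0.3 -0.5]
slide [0. 0. 0.] yaw None
floor n 13263 nose-down deg 21.93 roll 0.04 z at handle 0.2223
```

Call:
jog_arm(commands=[{"slide": [0, 0, -0.15], "yaw": 0, "claw": 0.255}, {"slide": [0, 0, -0.3], "yaw": 0, "claw": 0.255}, {"slide": [0, 0, -0.45], "yaw": 0, "claw": 0.255}, {"slide": [0, 0, -0.6], "yaw": 0, "claw": 0.255}, {"slide": [0, 0, -0.6], "yaw": 0, "claw": 0.255}])

```text
time: 11.0
ee_pos: [0.5391, -0.0042, 0.207]
tcp_rot: [0.0, 0.999, 0.034, 0.001]
contact_force: [0.2, -1.0, -0.9]
finger_gap: 0.0224
```

```bash
python3 t.py
```

```text
t 11.0 pos [ 0.5391 -0.0042  0.207 ] head 3.89 gap 0.02241432514710972 F [ 0.2 -1.  -0.9]
slide [0. 0. 0.] yaw None
floor n 14821 nose-down deg 29.0 roll 0.06 z at handle 0.2346
```

View pics/w_now.png

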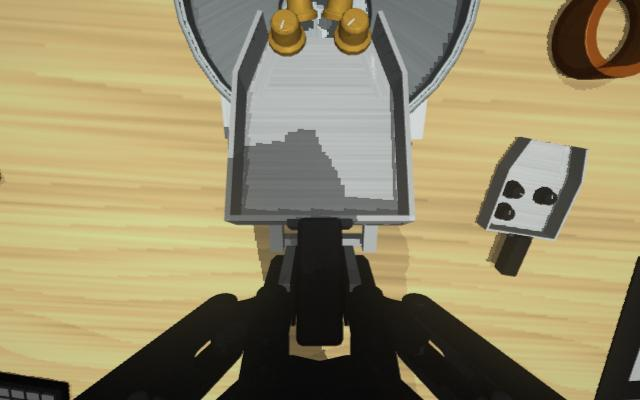

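The tray is tilted 29° and the knobs have slid to the spout, at (288,30) and (352,30). I'm continuing to raise it.

Call:
jog_arm(commands=[{"slide": [0, 0, -0.2], "yaw": 0, "claw": 0.253}, {"slide": [0, 0, -0.4], "yaw": 0, "claw": 0.254}, {"slide": [0, 0, -0.6], "yaw": 0, "claw": 0.254}, {"slide": [0, 0, -0.8], "yaw": 0, "claw": 0.254}, {"slide": [0, 0, -0.8], "yaw": 0, "claw": 0.254}])

```text
time: 11.47
ee_pos: [0.5392, -0.0041, 0.2273]
tcp_rot: [0.0, 0.999, 0.034, 0.001]
contact_force: [0.5, -0.2, -2.3]
finger_gap: 0.0219
```

```bash
cat > k.py <<'E'
from h import *
def knobs(c,P,save=None):
    hsv=cv2.cvtColor(c['frame'],cv2.COLOR_RGB2HSV)
    m=(hsv[...,1]>130)&(hsv[...,0]>12)&(hsv[...,0]<30)&(np.hypot(P[...,0]-.686,P[...,1]-.003)<.1)&(P[...,2]>.02)&(P[...,2]<.25)
    nn,l,st,ce=cv2.connectedComponentsWithStats(m.astype(np.uint8))
    for i in range(1,nn):
        if st[i,4]>8: print('brass',st[i,:5],np.median(P[l==i],0).round(3))
c,P=wcap('w_now.png');knobs(c,P)
a=cap('scene');print('scene');knobs(a,cloud(a))
E
python3 t.py; python3 k.py
```

```text
t 11.4667 pos [ 0.5392 -0.0041  0.2273] head 3.89 gap 0.021865759430196644 F [ 0.5 -0.2 -2.3]
slide [0. 0. 0.] yaw None
floor n 12747 nose-down deg 34.69 roll -0.1 z at handle 0.2526
brass [287   0  28  20 467] [0.691 0.023 0.121]
brass [318   0  17   4  42] [0.702 0.003 0.109]
brass [ 322    8   33   49 1020] [ 0.678 -0.01   0.12 ]
brass [295  34  26  23 458] [0.665 0.016 0.12 ]
scene
brass [253 215  19  12 104] [ 0.672 -0.002  0.12 ]
```

All five knobs are in the hopper on the shut gate, with their tops at about 0.12 m. I'm firming the grip and lifting the tray out.

Call:
jog_arm(commands=[{"slide": [0, 0, 0], "yaw": 0, "claw": 0}, {"slide": [0, 0, 0], "yaw": 0, "claw": 0}, {"slide": [0, 0, -0.4], "yaw": 0, "claw": 0}, {"slide": [0, 0, -1.0], "yaw": 0, "claw": 0}, {"slide": [-0.2, 0, -1.7], "yaw": 0, "claw": 0}, {"slide": [-0.4, 0, -2.4], "yaw": 0, "claw": 0}, {"slide": [-0.8, 0, -2.8], "yaw": 0, "claw": 0}, {"slide": [-1.2, 0, -3.0], "yaw": 0, "claw": 0}], grip_force=80)

```text
time: 12.28
ee_pos: [0.5087, -0.006, 0.3028]
tcp_rot: [-0.0, 0.999, 0.034, 0.001]
contact_force: [-0.2, -0.3, -2.3]
finger_gap: 0.0203
```

```bash
python3 t.py; python3 k.py; python3 -c "
from h import *
plan(.415,.297,.25,-5.3)
a=cap('top','top2.png')"
```

```text
t 12.2833 pos [ 0.5087 -0.006   0.3028] head 3.9 gap 0.02034765787942656 F [-0.2 -0.3 -2.3]
slide [0. 0. 0.] yaw None
floor n 13089 nose-down deg 34.65 roll -0.14 z at handle 0.3291
brass [296   0  19   4  50] [0.689 0.023 0.11 ]
brass [322   0  26  42 714] [ 0.672 -0.01   0.119]
brass [299  15  22  25 373] [0.663 0.016 0.119]
scene
brass [253 215  20  12 105] [ 0.673 -0.002  0.12 ]
t 12.4333 pos [ 0.508  -0.0065  0.3013] head 3.87 gap 0.020969633742602637 F [-0.4 -0.1 -2.3]
slide [ -2.893 -12.365   2.04 ] yaw 1.834
```

Call:
jog_arm(commands=[{"slide": [-1.0, -0.5, 0], "yaw": 0.2, "claw": 0}, {"slide": [-1.6, -1.6, 0], "yaw": 0.5, "claw": 0}, {"slide": [-2.2, -3.0, 0], "yaw": 0.8, "claw": 0}, {"slide": [-2.9, -4.4, 0], "yaw": 1.1, "claw": 0}, {"slide": [-2.9, -5.8, 0], "yaw": 1.4, "claw": 0}, {"slide": [-2.9, -7.2, 0], "yaw": 1.8, "claw": 0}, {"slide": [-2.9, -8.2, 0], "yaw": 1.8, "claw": 0}, {"slide": [-2.9, -8.8, 0], "yaw": 1.8, "claw": 0}])

```text
time: 13.15
ee_pos: [0.4203, 0.2117, 0.3004]
tcp_rot: [-0.001, 0.999, -0.043, -0.001]
contact_force: [0.0, -0.1, -1.8]
finger_gap: 0.0212
```

Call:
jog_arm(commands=[{"slide": [0, -0.5, 0.3], "yaw": 0, "claw": 0}, {"slide": [0, -1.3, 1], "yaw": 0, "claw": 0}, {"slide": [0, -2.2, 2], "yaw": 0, "claw": 0}, {"slide": [0, -3.0, 3], "yaw": 0, "claw": 0}, {"slide": [0, -3.5, 4.2], "yaw": 0, "claw": 0}, {"slide": [0, -3.6, 5.5], "yaw": 0, "claw": 0}, {"slide": [0, -3.6, 6.7], "yaw": 0, "claw": 0}, {"slide": [0, -3.6, 7.6], "yaw": 0, "claw": 0}])

```text
time: 13.82
ee_pos: [0.428, 0.2975, 0.1074]
tcp_rot: [0.001, 0.999, -0.044, -0.002]
contact_force: [0.2, -0.4, -2.5]
finger_gap: 0.0206
```

```bash
python3 t.py
```

```text
t 13.8167 pos [0.428  0.2975 0.1074] head -5.06 gap 0.020551825844477897 F [ 0.2 -0.4 -2.5]
slide [0. 0. 0.] yaw None
floor n 9656 nose-down deg 34.27 roll 6.48 z at handle 0.1327
```

Call:
jog_arm(commands=[{"slide": [0, 0, 0.8], "yaw": 0, "claw": 0}, {"slide": [0, 0, 1.5], "yaw": 0, "claw": 0}, {"slide": [0, 0, 1.9], "yaw": 0, "claw": 0.22}, {"slide": [0, 0, 2.2], "yaw": 0, "claw": 0.24}, {"slide": [0, 0, 2.5], "yaw": 0, "claw": 0.25}, {"slide": [0, 0, 2.8], "yaw": 0, "claw": 0.25}, {"slide": [0, 0, 3.1], "yaw": 0, "claw": 0.25}, {"slide": [0, 0, 3.4], "yaw": 0, "claw": 0.25}], grip_force=20)

```text
time: 14.53
ee_pos: [0.43, 0.2984, 0.0261]
tcp_rot: [-0.0, 0.999, -0.045, 0.001]
contact_force: [-1.1, 0.3, 1.2]
finger_gap: 0.0217
```

```bash
sed -i 's/,3.7)/,float(__import__("sys").argv[1]))/' t.py; python3 t.py -5.3
```

```text
t 14.5333 pos [0.43   0.2984 0.0261] head -5.1 gap 0.021658655024230793 F [-1.1  0.3  1.2]
slide [0. 0. 0.] yaw None
floor n 19646 nose-down deg 21.64 roll -0.03 z at handle 0.0554
```

Call:
jog_arm(commands=[{"slide": [0, 0, 0.35], "yaw": 0, "claw": 0.25}, {"slide": [0, 0, 0.7], "yaw": 0, "claw": 0.25}, {"slide": [0, 0, 1.05], "yaw": 0, "claw": 0.25}, {"slide": [0, 0, 1.4], "yaw": 0, "claw": 0.25}, {"slide": [0, 0, 1.7], "yaw": 0, "claw": 0.25}, {"slide": [0, 0, 2.0], "yaw": 0, "claw": 0.25}, {"slide": [0, 0, 2.1], "yaw": 0, "claw": 0.25}, {"slide": [0, 0, 2.1], "yaw": 0, "claw": 0.25}])

```text
time: 15.25
ee_pos: [0.4291, 0.2976, -0.0274]
tcp_rot: [0.0, 0.999, -0.045, -0.001]
contact_force: [-0.7, -0.3, -0.7]
finger_gap: 0.0214
```

```bash
python3 t.py -5.3
```

```text
t 15.25 pos [ 0.4291  0.2976 -0.0274] head -5.11 gap 0.021355930946471025 F [-0.7 -0.3 -0.7]
slide [0. 0. 0.] yaw None
floor n 4895 nose-down deg 0.06 roll -0.0 z at handle 0.0044
```

The tray is flat on the bench. I'm releasing and rising.

Call:
jog_arm(commands=[{"slide": [0, 0, 0], "yaw": 0, "claw": 0.4}, {"slide": [0, 0, 0], "yaw": 0, "claw": 0.7}, {"slide": [0, 0, 0], "yaw": 0, "claw": 1}, {"slide": [0, 0, -0.5], "yaw": 0, "claw": 1}, {"slide": [0, 0, -1.5], "yaw": 0, "claw": 1}, {"slide": [0, 0, -3], "yaw": 0, "claw": 1}, {"slide": [0, 0, -4.6], "yaw": 0, "claw": 1}, {"slide": [0, 0, -6.2], "yaw": 0, "claw": 1}])

```text
time: 15.97
ee_pos: [0.4288, 0.2979, 0.1311]
tcp_rot: [-0.0, 0.999, -0.044, -0.0]
contact_force: [1.0, -0.0, -0.4]
finger_gap: 0.0856
```

Call:
jog_arm(commands=[{"slide": [0, 0, -1.6], "yaw": 0, "claw": 1}, {"slide": [0, 1.5, -2.4], "yaw": -0.5, "claw": 1}, {"slide": [0, 3.0, -3], "yaw": -1, "claw": 1}, {"slide": [0, 4.6, -3], "yaw": -1.7, "claw": 1}, {"slide": [0, 6.2, -3], "yaw": -1.7, "claw": 1}, {"slide": [0, 7.8, -3], "yaw": -1.7, "claw": 1}, {"slide": [0, 9.2, -3], "yaw": -1.7, "claw": 1}, {"slide": [0, 10, -3], "yaw": -1.7, "claw": 1}])

```text
time: 16.63
ee_pos: [0.4063, 0.045, 0.2046]
tcp_rot: [0.001, 1.0, 0.028, 0.0]
contact_force: [0.8, -0.3, 0.8]
finger_gap: 0.0855
```

```bash
python3 - <<'E'
from h import *
plan(.546,-.006,.2,3.74)
c,P=wcap('w8.png');hsv=cv2.cvtColor(c['frame'],cv2.COLOR_RGB2HSV);Z=P[...,2]
r=(hsv[...,1]>150)&((hsv[...,0]<6)|(hsv[...,0]>174))&(Z>.137)&(Z<.15)
nn,l,st,_=cv2.connectedComponentsWithStats(r.astype(np.uint8));i=1+st[1:,4].argmax()
print('grip top',st[i],cv2.minAreaRect((P[l==i][:,:2]*1000).astype(np.float32)),np.median(Z[l==i]))
g=(hsv[...,0]>55)&(hsv[...,0]<95)&(hsv[...,1]>80)&(Z>.095)&(Z<.115)
nn,l,st,_=cv2.connectedComponentsWithStats(g.astype(np.uint8))
for i in range(1,nn):
    if st[i,4]>60: print('green',st[i],P[l==i].mean(0).round(4))
a=cap('top','top3.png');Q=cloud(a);m=(abs(Q[...,0]-.52)<.07)&(abs(Q[...,1]-.29)<.06)&(Q[...,2]<.05)
print('tray z',np.percentile(Q[m][:,2],[5,25,50,75,95]).round(4)); print(rim(Q)[0])
E
```

```text
t 16.6333 pos [0.4063 0.045  0.2046] head 3.19 gap 0.08546212289655396 F [ 0.8 -0.3  0.8]
slide [5.466 2.349 0.191] yaw -0.109
grip top [ 377    4   49   38 1730] ((545.3507080078125, -5.932147979736328), (23.862916946411133, 34.91095733642578), 2.9935193061828613) 0.1413242163265269
green [437  72  17  18 270] [ 0.5103 -0.0587  0.1073]
green [323  74  16  17 258] [0.5037 0.0416 0.1074]
tray z [-0.002   0.0013  0.0038  0.0072  0.0256]
[6.84806099e-01 6.19817193e-04 8.73388289e-02]
```

View pics/w8.png

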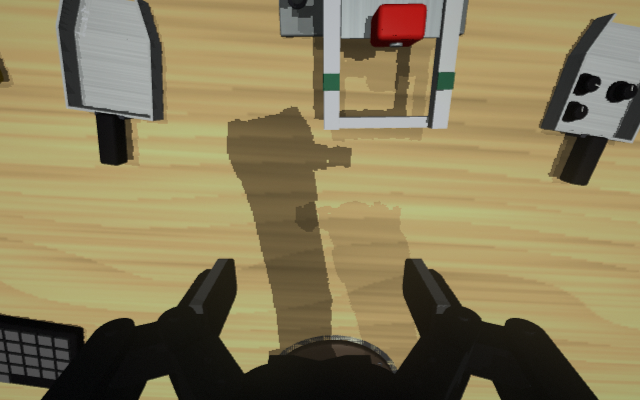

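The tray lies empty and flat on the left at (110,60). The gate grip is at (398,24), with a 24 x 35 mm top at z 0.141, as expected. I'm moving above it.

Call:
jog_arm(commands=[{"slide": [1.2, 0.6, 0], "yaw": -0.1, "claw": 1}, {"slide": [2.4, 1.2, 0], "yaw": -0.1, "claw": 1}, {"slide": [3.6, 1.8, 0], "yaw": -0.1, "claw": 1}, {"slide": [4.6, 2.3, 0.5], "yaw": -0.1, "claw": 1}, {"slide": [5.2, 2.34, 1.5], "yaw": -0.1, "claw": 1}, {"slide": [5.44, 2.34, 2.5], "yaw": -0.1, "claw": 1}, {"slide": [5.44, 2.34, 3], "yaw": -0.1, "claw": 1}, {"slide": [5.44, 2.34, 3], "yaw": -0.1, "claw": 1}])

```text
time: 17.4
ee_pos: [0.5449, 0.0, 0.1261]
tcp_rot: [-0.001, 0.999, 0.035, -0.002]
contact_force: [-0.1, -0.4, -0.8]
finger_gap: 0.0852
```

```bash
python3 - <<'E'
from h import *
plan(.5454,-.0059,.071,3.6)
a=cap('scene','s4.png')
cv2.imwrite('pics/s4c.png',cv2.cvtColor(cv2.resize(a['frame'][120:300,200:440],(720,540)),cv2.COLOR_RGB2BGR))
E
```

```text
t 17.4 pos [0.5449 0.     0.1261] head 3.97 gap 0.0852076854922108 F [-0.1 -0.4 -0.8]
slide [0.014 0.241 2.204] yaw 0.075
```

Call:
jog_arm(commands=[{"slide": [0, 0, 0], "yaw": 0, "claw": 1}, {"slide": [0, 0, 0], "yaw": 0, "claw": 1}])

```text
time: 17.62
ee_pos: [0.5473, -0.0007, 0.1303]
tcp_rot: [-0.0, 0.999, 0.034, 0.001]
contact_force: [-0.1, -1.1, 0.3]
finger_gap: 0.0852
```

```bash
python3 -c "
from h import *
plan(.5454,-.0059,.071,3.6)"
```

```text
t 17.6167 pos [ 0.5473 -0.0007  0.1303] head 3.93 gap 0.08520394295631947 F [-0.1 -1.1  0.3]
slide [-0.095  0.202  2.371] yaw 0.065
```

Call:
jog_arm(commands=[{"slide": [-0.08, 0.2, 0], "yaw": 0.05, "claw": 1}, {"slide": [-0.08, 0.2, 0.6], "yaw": 0.05, "claw": 1}, {"slide": [-0.08, 0.2, 1.2], "yaw": 0.05, "claw": 1}, {"slide": [-0.08, 0.2, 1.8], "yaw": 0.05, "claw": 1}, {"slide": [-0.08, 0.2, 2.15], "yaw": 0.05, "claw": 1}, {"slide": [-0.08, 0.2, 2.3], "yaw": 0.05, "claw": 1}, {"slide": [-0.08, 0.2, 2.3], "yaw": 0.05, "claw": 1}])

```text
time: 18.2
ee_pos: [0.5445, -0.0068, 0.0709]
tcp_rot: [0.0, 0.999, 0.032, -0.0]
contact_force: [0.7, -0.3, -0.7]
finger_gap: 0.0853
```

```bash
python3 -c "
from h import *
plan(.5454,-.0059,.071,3.6)"
```

```text
t 18.2 pos [ 0.5445 -0.0068  0.0709] head 3.62 gap 0.0852686425677974 F [ 0.7 -0.3 -0.7]
slide [ 0.037 -0.032 -0.004] yaw 0.005
```

Call:
jog_arm(commands=[{"slide": [0, 0, 0], "yaw": 0, "claw": 0.7}, {"slide": [0, 0, 0], "yaw": 0, "claw": 0.5}, {"slide": [0, 0, 0], "yaw": 0, "claw": 0.3}, {"slide": [0, 0, 0], "yaw": 0, "claw": 0.1}, {"slide": [0, 0, 0], "yaw": 0, "claw": 0}, {"slide": [0, 0, 0], "yaw": 0, "claw": 0}, {"slide": [0, 0, 0], "yaw": 0, "claw": 0}], grip_force=70)

```text
time: 18.78
ee_pos: [0.5453, -0.0077, 0.072]
tcp_rot: [0.001, 1.0, 0.032, 0.001]
contact_force: [-1.5, -3.4, 5.2]
finger_gap: 0.0347
```

```bash
python3 -c "
from h import *
plan(.5454,-.0059,.071,3.6)"
```

```text
t 18.7833 pos [ 0.5453 -0.0077  0.072 ] head 3.62 gap 0.03469784476989123 F [-1.5 -3.4  5.2]
slide [ 0.009 -0.072  0.04 ] yaw 0.003
```

Call:
jog_arm(commands=[{"slide": [-0.3, 0, 0], "yaw": 0, "claw": 0}, {"slide": [-0.75, 0, 0], "yaw": 0, "claw": 0}, {"slide": [-1.2, 0, 0], "yaw": 0, "claw": 0}, {"slide": [-1.65, 0, 0], "yaw": 0, "claw": 0}, {"slide": [-2.1, 0, 0], "yaw": 0, "claw": 0}, {"slide": [-2.5, 0, 0], "yaw": 0, "claw": 0}, {"slide": [-2.8, 0, 0], "yaw": 0, "claw": 0}, {"slide": [-2.96, 0, 0], "yaw": 0, "claw": 0}])

```text
time: 19.45
ee_pos: [0.4733, -0.0124, 0.0721]
tcp_rot: [0.001, 0.999, 0.032, 0.003]
contact_force: [9.8, -3.8, -5.7]
finger_gap: 0.0351
```

Call:
jog_arm(commands=[{"slide": [0, 0, 0], "yaw": 0, "claw": 0}, {"slide": [0, 0, 0], "yaw": 0, "claw": 0}, {"slide": [0, 0, 0], "yaw": 0, "claw": 0}, {"slide": [0, 0, 0], "yaw": 0, "claw": 0}])

```text
time: 19.78
ee_pos: [0.4739, -0.0124, 0.072]
tcp_rot: [0.001, 0.999, 0.032, 0.003]
contact_force: [8.0, -3.8, -2.4]
finger_gap: 0.0353
```

```bash
cat > e.py <<'E'
from h import *
plan(.5454-.074*.998,-.0068-.074*.065)
c,P=wcap('w9.png');hsv=cv2.cvtColor(c['frame'],cv2.COLOR_RGB2HSV);Z=P[...,2]
a=cap('scene','s5.png');b=cap('top','top5.png')
for nm,c,P in (('w',c,P),('s',a,cloud(a)),('t',b,cloud(b))):
    hsv=cv2.cvtColor(c['frame'],cv2.COLOR_RGB2HSV);Z=P[...,2];near=(abs(P[...,0]-.5)<.15)&(abs(P[...,1])<.12)
    for n,m in (('red',(hsv[...,1]>140)&((hsv[...,0]<8)|(hsv[...,0]>172))),('green',(hsv[...,0]>50)&(hsv[...,0]<95)&(hsv[...,1]>70))):
        m=m&near&(Z>.095)&(Z<.15);nn,l,st,_=cv2.connectedComponentsWithStats(m.astype(np.uint8))
        for i in range(1,nn):
            if st[i,4]>6: print(nm,n,st[i],np.median(P[l==i],0).round(4))
from k import *
cv2.imwrite('pics/e.png',cv2.cvtColor(cv2.hconcat([cv2.resize(a['frame'][170:300,190:320],(400,400)),cv2.resize(b['frame'][110:240,285:415],(400,400))]),cv2.COLOR_RGB2BGR))
E
python3 e.py
```

```text
t 19.7833 pos [ 0.4739 -0.0124  0.072 ] head 3.62 gap 0.03527198200904865 F [ 8.  -3.8 -2.4]
slide [-0.092 -0.036 -0.001] yaw None
w red [ 198  201  244    8 1878] [ 0.5093 -0.0073  0.1219]
w red [ 280  238   79   73 5278] [ 0.483  -0.0108  0.1406]
s red [290 170  10  12  91] [ 0.4846 -0.0102  0.1329]
scene
brass [245 245   6   8  17] [ 0.723 -0.031  0.03 ]
```

View pics/e.png

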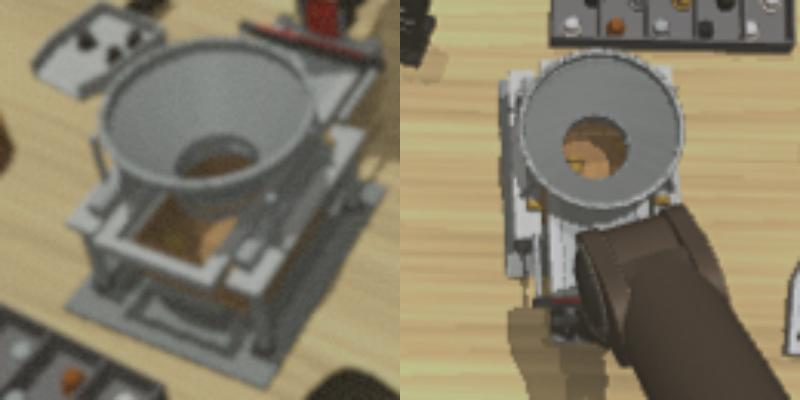

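View pics/w9.png

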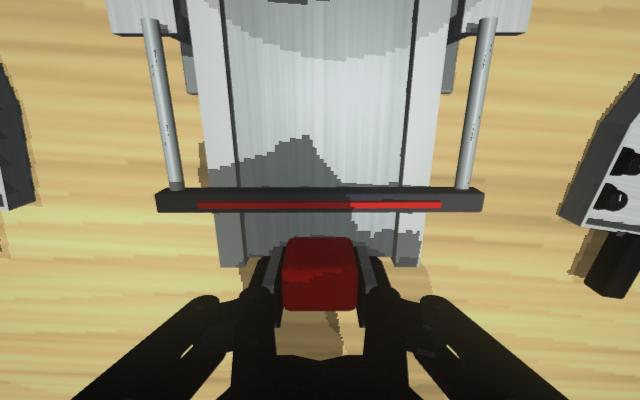

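The pointer is at x 0.509 and the band centre at 0.507, so it's in the band (about 0.072 out). The funnel and throat look empty, with brass showing in the carton. I'll centre it by another 2 mm and settle.

Call:
jog_arm(commands=[{"slide": [-0.08, 0, 0], "yaw": 0, "claw": 0}, {"slide": [-0.08, 0, 0], "yaw": 0, "claw": 0}, {"slide": [-0.08, 0, 0], "yaw": 0, "claw": 0}, {"slide": [-0.08, 0, 0], "yaw": 0, "claw": 0}, {"slide": [-0.08, 0, 0], "yaw": 0, "claw": 0}, {"slide": [-0.08, 0, 0], "yaw": 0, "claw": 0}, {"slide": [-0.08, 0, 0], "yaw": 0, "claw": 0}, {"slide": [-0.08, 0, 0], "yaw": 0, "claw": 0}])

```text
time: 20.7
ee_pos: [0.472, -0.0125, 0.0721]
tcp_rot: [0.001, 0.999, 0.032, 0.003]
contact_force: [8.9, -4.7, -2.7]
finger_gap: 0.0351
```

```bash
python3 e.py; python3 - <<'E'
from h import *
for n in ('scene','top'):
    c=cap(n);P=cloud(c);h=cv2.cvtColor(c['frame'],cv2.COLOR_RGB2HSV)
    m=(np.hypot(P[...,0]-.686,P[...,1]-.003)<.09)
    print(n,'funnel interior z histogram',np.histogram(P[...,2][m],[-.02,.02,.05,.09,.11,.13,.15,.2])[0])
    b=m&(h[...,1]>150)&(h[...,0]>16)&(h[...,0]<30)&(h[...,2]>60)
    for v,u in np.argwhere(b)[::12]: print((u,v),P[v,u].round(3))
    Z=P; t=(abs(P[...,0]-.52)<.06)&(abs(P[...,1]-.288)<.035); print('tray floor z',np.median(P[...,2][t]).round(4),'n brass',(t&(h[...,1]>130)&(P[...,2]>.012)&(P[...,2]<.03)).sum())
E
```

```text
t 20.7 pos [ 0.472  -0.0125  0.0721] head 3.61 gap 0.03514535583033177 F [ 8.9 -4.7 -2.7]
slide [-0.016 -0.037 -0.   ] yaw None
w red [ 198  201  244    8 1875] [ 0.5074 -0.0075  0.122 ]
w red [ 281  238   78   73 5282] [ 0.4811 -0.0109  0.1405]
w green [403 183  27   4  68] [ 0.5163 -0.0599  0.1074]
w green [209 184  27   3  79] [0.5098 0.0411 0.1074]
s red [290 170   9  11  86] [ 0.4831 -0.0106  0.1335]
t red [335 208   8   1   8] [0.5049 0.0316 0.1235]
scene
brass [245 246   3   6  14] [ 0.725 -0.034  0.032]
scene funnel interior z histogram [ 795  300  145  606  573  566 1713]
(np.int64(246), np.int64(245)) [ 0.717 -0.038  0.035]
tray floor z 0.0047 n brass 0
top funnel interior z histogram [ 280   49    7  231  263  470 1158]
(np.int64(341), np.int64(163)) [0.691 0.019 0.028]
tray floor z 0.0041 n brass 0
```

The pointer is now centred at 0.5074 with an 8.9 N pull, which agrees with the spring. One last check that no brass lies anywhere but in the carton.

```bash
python3 - <<'E'
from h import *
f=cap('top','top6.png')['frame'];P=cloud(cap('top'));g=cv2.cvtColor(cv2.imread('pics/top1.png'),cv2.COLOR_BGR2RGB)
for u,v in((328,176),(369,175)): print(P[v,u].round(3),f[v,u],g[v,u])
s=cap('scene')['frame']
o=cv2.hconcat([cv2.resize(f[135:175,325:375],(400,320),interpolation=cv2.INTER_CUBIC),cv2.resize(s[200:280,210:310],(400,320),interpolation=cv2.INTER_CUBIC)])
cv2.imwrite('pics/f.png',cv2.cvtColor(cv2.convertScaleAbs(o,alpha=1.5),cv2.COLOR_RGB2BGR))
E
```

```text
[0.616 0.07  0.121] [173 137  68] [161 128  63]
[ 0.623 -0.072  0.124] [129 103  53] [121  98  52]
```

View pics/f.png

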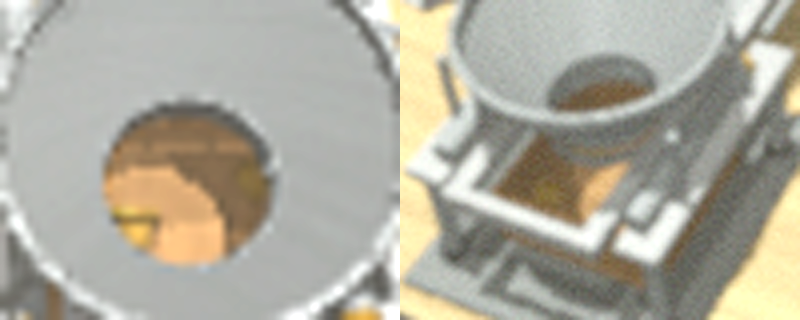

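The funnel is empty. Two or three knobs show on the carton floor, the rest are hidden under the funnel, and nothing lies outside. Handing in.

```bash
python3 -c "
from h import *
plan();print(manip.job_done());plan()"
```

```text
t 21.2 pos [ 0.472  -0.0125  0.072 ] head 3.61 gap 0.035105974033283444 F [ 9.1 -4.9 -2.6]
slide [0. 0. 0.] yaw None
the job is handed in; nothing more can be done
None
the job is handed in; nothing more can be done
```

I tipped all five brass knobs into the shut hopper, put the empty tray back flat on the bench, and drew the gate to the green band. The job was handed in at 21.2 s with the gripper still holding the gate open.

**How the tray was tipped:** the tool can't tilt. I eased the grip on the handle over the mouth so the tray pivoted onto the funnel rim, then raised the handle to about 35°. Before the tray was lifted out, the knobs read at about 0.12 m in the hopper.

**Last checks:**
- **Gate:** the pointer is at x 0.5074 against a band centre of 0.507. The measured pull of about 9 N matches the spring.
- **Tray:** it is flat, with no brass left on it, and the fingers are clear of it.
- **Knobs:** the funnel and throat are empty, and no brass shows outside the carton. Only two or three knobs could be seen in the carton; the rest are hidden under the funnel, so that all five are there is inferred.
- **Bystanders:** nothing unexpected touched the arm. I did not re-measure the carton or the other items at the end.

**What failed or disagreed:** the finger tips sit about 43 mm short of the reported TCP. The first grasp therefore closed above the handle without touching it; I measured the offset with two cameras and corrected for it. I also viewed 11 pictures, one over the budget of 10.

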